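# Put the folding thermometer away in the cutlery drawer

## Task

Put the kitchen thermometer away. First move the spice jar that stands in the drawer's way to a free spot on the counter, upright, so that the drawer never touches it; then pull the cutlery drawer out to its stop, fold the thermometer's probe fully shut against its handle and lay it flat, display up, in the empty left compartment of the open drawer. Leave the drawer fully out, as more cutlery is to follow. Do not knock over or shift the other things on the counter.

Things in the scene. Friction and masses are not known exactly. Their poses are not given: they have to be found in the camera images.
- cabinet: Cream countertop drawer unit, fixed, 260 mm deep (x), 250 mm wide (y), 130 mm high, white top. Origin: on the counter under the middle of its front face; the front looks along the unit's own -x (towards the robot) and the unit lies behind it, from x = 0 to 260 mm. Its drawer slides out along -x. A fixed herb pot (75 mm high) stands on its top, 150 mm or more behind the front.
- drawer (a joint): How far the drawer is out: 0 shut, 0.19 m at its stop; may start ajar by up to 30 mm. Friction about 1.5 N; stays where it is left. Its front panel is 230 mm wide, 15 mm thick, 32 to 116 mm above the counter, its outer face flush with the unit's front when shut; side walls reach 91 mm above the counter, the middle divider 81 mm. Spoons lie fixed in the right-hand (-y) compartment.
- drawer_handle (a point): Middle of the drawer's dark bar handle: a horizontal round bar 11 mm thick, 110 mm long along the unit's y, 42 mm (centre) in front of the drawer's front panel and 95 mm above the counter (35 mm below the unit's top). Axes as the unit's; moves with the drawer.
- compartment (a point): Point on the floor of the drawer's empty left (+y) compartment, 41 mm above the counter; moves with the drawer, axes as the unit's. The compartment is 112 mm wide (y), 56 mm to each side of this point; along x it runs from 84 mm in front of this point (towards the handle) to 139 mm behind it. With the drawer at its stop, the part up to 85 mm behind this point is clear of the unit's top.
- thermometer: Folding probe thermometer lying flat on the counter: red handle 130 x 30 x 22 mm (x, y, z), 190 g all told, dark display on its top face. Origin: centre of the handle's underside; z up. The probe is hinged at the +x end of the handle on its +y side; folded, it lies along that side and the whole is 130 mm long and 37 mm wide (from 15 mm on the -y side to 22 mm on the +y side).
- probe (a joint): Angle of the thermometer's probe: 0 folded shut (its stop), growing as it opens; the probe then points along the handle's direction turned by pi - angle from the handle's +x towards +y (at 1.57 straight out to the handle's +y side). Starts between 1.1 and 2.1 rad. Light friction (0.02 N m), stays where it is left. Squeezing the probe against the handle shuts it.
- probe_hinge (a point): Probe's hinge, its axis upright: 55 mm towards +x and 18.5 mm towards +y from the thermometer's origin, 10.5 mm up. A black hub of 15 mm diameter.
- probe_tip (a point): Tip of the probe, a steel rod 7 mm thick (thin tip on its last 10 mm), 115 mm from the hinge, its axis 10.5 mm above the counter.
- jar: Amber spice jar with a green lid, 52 mm in diameter, 100 mm high, about 220 g, standing in front of the drawer in its path. Origin: centre of its underside.
- mug: Bystander: blue mug, 80 mm in diameter, 95 mm high, handle reaching 75 mm from the axis. Origin: centre of its underside.
- canister: Bystander: white canister, 90 mm in diameter, 110 mm high. Origin: centre of its underside.
- sugar_bowl: Bystander: small white bowl, 68 mm in diameter, 50 mm high. Origin: centre of its underside.
- fruit_bowl: Bystander: terracotta bowl, 124 mm in diameter, 50 mm high. Origin: centre of its underside. Not listed, fixed: beyond 0.74 m ahead of the robot a white two-handled pot (130 mm high) on the left, an oil bottle (200 mm) and a pepper mill (190 mm) on the right; kitchen machines over 0.56 m to either side; a 90 mm ledge at the far edge. The rest of the counter is free.
Not all that is in view belongs to the job. There is more than one size of the thermometer; the job needs the smaller.

How it is judged (in metres and radians):
On the way:
1. the drawer is pulled out to its stop (value of joint drawer above 0.182 m), for 0.2 s.
At the end, for the whole second after the job is handed in: The drawer is out to its stop (within 20 mm); the thermometer lies flat (within 0.15 rad), display up, on the floor of the left compartment, at rest, its probe folded (under 0.12 rad); the jar stands upright (within 0.1 rad) and at rest on the counter (value of joint drawer above 0.17 m and x of thermometer in the frame of compartment between -0.03 and 0.085 m and y of thermometer in the frame of compartment between -0.048 and 0.048 m and z of thermometer in the frame of compartment between -0.005 and 0.008 m and angle between thermometer's own z axis and vertical below 0.15 rad and value of joint probe below 0.12 rad and linear speed of each of thermometer, jar below 0.02 m/s and angle between jar's own z axis and vertical below 0.1 rad and height (world z) of jar between -0.005 and 0.008 m); the robot touches nothing.
It fails at once if the jar is touched by the drawer or the drawer unit (over 1 N) (contact force between jar and cabinet above 1 N).
It fails at once if the jar is tipped over (angle between jar's own z axis and vertical above 0.7 rad).
It fails at once if another thing on the counter (mug, canister, white bowl, terracotta bowl) is shifted by more than 30 mm or tipped over (distance of any of mug, canister, sugar_bowl, fruit_bowl from where it was at the start of the episode above 0.03 m or angle between any of mug, canister, sugar_bowl, fruit_bowl's own z axis and vertical above 0.5 rad).
It also fails if it takes over 72 s, if anything falls off the work surface, if the arm or the gripper's body presses on something with over 40 N, if the wrist force passes 120 N, or if a joint passes its speed limit or range.

## Robot

A 6-joint arm with a two-finger parallel gripper is mounted at the origin on the work surface. World frame = base frame: x ahead of the robot, y to its left, z up, the work surface at z = 0. Lengths are in m, angles in degrees, forces in N, time in s.
With the tool pointing down it reaches from about 0.4 to 0.825 m from the base axis. Payload 7 kg.
Tool frame: the origin (TCP) lies at the centre of the arm's flange, where the gripper is bolted on; the fingertips stand 178 mm ahead of it and the grasp point (between the pads) lies 159 mm ahead of it (tip_reach is the distance from the TCP to the fingertips, in m); z points along the fingers, y is the line along which they close (so a half turn about z gives the same grasp; the last joint's range is limited). The gripper opens to 88 mm and grips with 3 to 60 N. Pads are 19 mm wide; open, the fingers measure 130 mm over their backs; the gripper's body (78 mm by 193 mm) begins 47 mm behind the grasp point.
Start: joints at [80.735, 20.546, 0.682, 0, -70.136, -16.507], TCP at [0.293, 0.608, 0.405] pointing down, gripper open.
Joint ranges: [-176.03, 176.03], [-82.01, 121.73], [-58.28, 71.71], [-173.87, 95.51], [-174.79, -0.11], [-173.66, 173.66]. Speed limits (degrees/s): [136.94, 136.94, 172.46, 180, 180, 180].

## Interface

Orientations are given as [roll, pitch, yaw] about the fixed x, y, z axes, in that order (R = Rz(yaw) Ry(pitch) Rx(roll)).
In Python, from plant import * gives the robot as it stands.
- The arm moves only by the shell command python3 -m handwheel 'ROWS'. ROWS is JSON, a list of rows, each a list of 7 numbers: the opening, from -1 (shut) to 1 (fully open), then the shift along the tool's x, y, z as a fraction of full scale, then the turn, a rotation vector about the tool's x, y, z as a fraction of full scale. A call has 1 to 5 rows; each row shifts and turns the commanded pose from where the row before left it, along the tool's axes as they then stand; what a row does not reach is not made up. Full scale, the value 1, is 0.025 m for a shift and 6 degrees for a turn. A row lasts 1/8 s, in which the tool goes at most 62.5 mm and 10.7 degrees, less where a joint would pass 70% of its speed; a pose out of reach is approached as far as the arm can. A call with a number of a shift or a turn outside -1 to 1 is refused whole. A call with a gripper value outside its range is refused whole. The fingers move at their own pace and stop on an object; the grip force is fixed at half the most. Time passes only in rows, so rows that do not move let the fingers close. It gives the time, the measured TCP pose, the force, the opening and the grip force at its end, in the units of the state.
- get_obs(): the state, without advancing time (a new reading comes with each control period).
- snapshot(name): name is "side" or "top"; returns a dict with "color" (420x560x3 uint8, red, green, blue), "fx", "fy", "cx", "cy" (pixels), "R" (3x3) and "t" (3): a world point X has camera coordinates R X + t. Camera axes: x right, y down, z forward; pixel columns grow to the right and rows downward; lengths in m; the calibration is good to about 2 mm. A picture is of the moment at which its call begins. There is no depth.
- close_job(): hands the job in; it is judged then, once.
The state is a dict: "clock": time; "joint_pos": joint angles; "qvel": joint speeds; "tau": joint torques, N m; "tool_pos": TCP position; "orientation": TCP orientation; "force": force on the tool from outside, world axes, zero at the start; "moment": the same for the moment, N m; "opening": finger opening in m; "gripper_force": force on a finger pad.
Only numpy, scipy, OpenCV 4.12 (cv2) and the standard library are available. Lean on these libraries where they do the work, as an engineer would, in place of code of your own. Each camera call takes 0.05 s, during which the arm holds its last target. There are 200 camera calls.

## Working session

There is one attempt and no reset: what is moved stays moved. The work goes in short steps, Python scripts to look and compute and a shell command to move; the robot and the scene stay as the last step left them, time stands still between calls to the robot, and variables do not carry over. Pictures are saved under pics/ and viewed, at most 10 in all, crops included, and the job is handed in when it is done.

```bash
mkdir -p pics; ls; python3 - <<'E'
from plant import *
import cv2
o=get_obs();print(o)
for n in("top","side"):
    s=snapshot(n);cv2.imwrite(f"pics/{n}0.png",s["color"][:,:,::-1])
    print(n,s["fx"],s["fy"],s["cx"],s["cy"],s["R"],s["t"])
E
```

```text
pics
{'clock': 0.0, 'joint_pos': array([ 8.07352065e+01,  2.05905490e+01,  6.33829700e-01, -2.05102088e-02,
       -7.01373810e+01, -1.65070919e+01]), 'qvel': array([-0.07343799, -0.01131781, -0.05838776, -0.00469026,  0.07228653,
        0.07578691]), 'tau': array([-3.52921438e-05, -5.82721317e+01,  2.93046409e+01,  6.99689627e+00,
        6.71296104e-03, -1.71416482e-04]), 'tool_pos': array([0.29339429, 0.60767591, 0.40373166]), 'orientation': array([ 1.79904299e+02, -8.25339911e-03, -2.57788631e+01]), 'force': array([ 0.177653  , -1.18547086,  0.79240598]), 'moment': array([-0.00041211,  0.00194272,  0.00937503]), 'gripper_force': 0.0, 'opening': 0.08784403513842337}
top 397.7568036690139 397.7568036690139 280.23141908937754 210.15299366566188 [[ 0.00867689 -0.99967568  0.02394241]
 [-0.9939049  -0.0112533  -0.10966505]
 [ 0.10989891 -0.02284493 -0.9936802 ]] [-0.01750525  0.55596559  1.22416184]
side 434.49736214653 434.49736214653 276.13669343514005 208.5395160286612 [[ 0.87070043 -0.49169329 -0.0108841 ]
 [-0.35881582 -0.61995208 -0.69778982]
 [ 0.33635095  0.61147128 -0.71621987]] [-0.4549367  0.2476469  1.0959344]
```

View pics/top0.png

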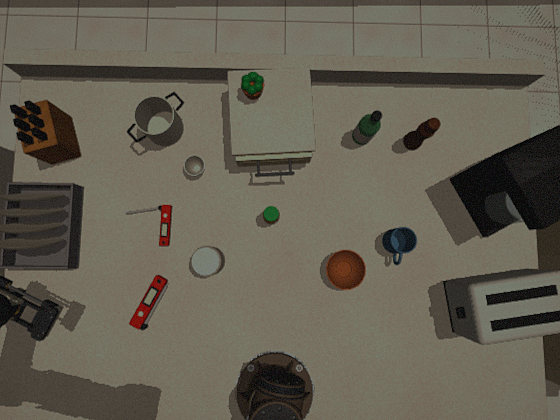

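View pics/side0.png

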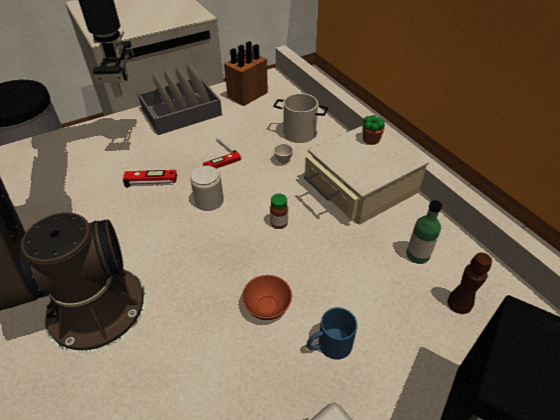

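The top view shows two thermometer candidates: the red handle with open probe at (165,225), and a longer folded one at (149,302). I choose the first, which is smaller and has its probe open. The jar lid is at (271,214), the drawer handle at about (274,174), the sugar bowl at (194,166), the canister at (206,262), the fruit bowl at (346,270) and the mug at (400,240).

```bash
cat > h.py <<'E'
from plant import *
import cv2, numpy as np
def pt(s,uv,z):
    R,t=np.array(s["R"]),np.array(s["t"])
    d=R.T@np.array([(uv[0]-s["cx"])/s["fx"],(uv[1]-s["cy"])/s["fy"],1]); c=-R.T@t
    return (c+d*(z-c[2])/d[2])
def px(s,X):
    p=np.array(s["R"])@X+s["t"];return np.array([s["fx"]*p[0]/p[2]+s["cx"],s["fy"]*p[1]/p[2]+s["cy"]])
def blobs(s,cond,amin=30):
    m=cond(s["color"].astype(int)).astype(np.uint8)
    n,l,st,c=cv2.connectedComponentsWithStats(m)
    return [(st[i],c[i],(l==i)) for i in range(1,n) if st[i][4]>=amin]
red=lambda c:(c[...,0]>110)&(c[...,1]<60)&(c[...,2]<60)
green=lambda c:(c[...,1]>c[...,0]+35)&(c[...,1]>c[...,2]+20)
E
python3 - <<'E'
from h import *
s=snapshot("top")
for st,c,m in blobs(s,red):
    ys,xs=np.nonzero(m); r=cv2.minAreaRect(np.stack([xs,ys],1).astype(np.float32))
    b=cv2.boxPoints(r); print("red",st,c.round(1),pt(s,r[0],.022).round(3),[pt(s,q,.022)[:2].round(3) for q in b])
for st,c,m in blobs(s,green): print("green",st,c.round(1),pt(s,c,.1).round(3))
for n,uv,z in [("sugar",(194,166),.05),("can",(206,262),.11),("fruit",(346,270),.05),("mug",(400,240),.095),("cabL",(231,160),.13),("cabR",(313,153),.13),("hL",(257,176),.095),("hR",(295,173),.095),("tip",(127,212),.01),("pot",(155,118),.13)]: print(n,pt(s,uv,z).round(3))
c=s["color"][:,:,::-1]
a=cv2.resize(c[190:260,115:195],None,fx=6,fy=6,interpolation=2);b=cv2.resize(c[135:195,215:325],None,fx=3,fy=3,interpolation=2)
b=cv2.copyMakeBorder(b,0,420-180,0,0,0)
cv2.imwrite("pics/c1.png",cv2.resize(np.hstack([a[:, :],b[:,:320]]),None,fx=1,fy=1))
E
```

```text
red [161 205   9  19 124] [165.5 213.1] [0.541 0.351 0.022] [array([0.569, 0.365]), array([0.569, 0.34 ]), array([0.512, 0.337]), array([0.512, 0.362])]
red [160 238   8   7  43] [163.6 240.7] [0.456 0.352 0.022] [array([0.465, 0.364]), array([0.465, 0.342]), array([0.447, 0.341]), array([0.446, 0.363])]
red [151 276  14  18 105] [157.7 283.1] [0.323 0.367 0.022] [array([0.31 , 0.391]), array([0.35 , 0.373]), array([0.336, 0.343]), array([0.295, 0.361])]
red [130 303  21  26 227] [139.2 315.9] [0.227 0.416 0.022] [array([0.204, 0.447]), array([0.266, 0.415]), array([0.25 , 0.385]), array([0.188, 0.417])]
green [242  72  21  22 300] [252.   82.2] [0.944 0.08  0.1  ]
green [264 206  15  15 176] [270.8 213.3] [0.539 0.018 0.1  ]
sugar [0.69 0.26 0.05]
can [0.394 0.204 0.11 ]
fruit [ 0.372 -0.215  0.05 ]
mug [ 0.463 -0.369  0.095]
cabL [0.692 0.136 0.13 ]
cabR [ 0.716 -0.105  0.13 ]
hL [0.652 0.061 0.095]
hR [ 0.663 -0.054  0.095]
tip [0.547 0.474 0.01 ]
pot [0.815 0.363 0.13 ]
```

View pics/c1.png

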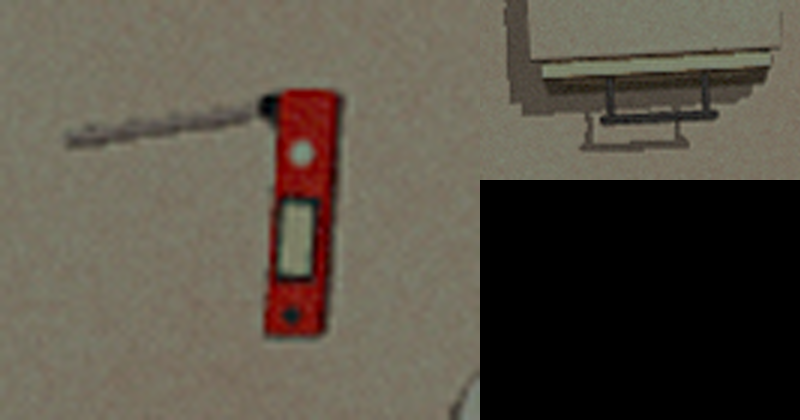

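Crop check: a red handle with display up, the hub at the top left (159.7,207.5) and the probe pointing left. It is about 130 mm long, so it's the smaller one. The drawer is slightly ajar, with its bar running from (255,175) to (294,173).

```bash
cat >> h.py <<'E'
from scipy.spatial.transform import Rotation as Ro
def go(x,y,z,yaw=None):
    o=get_obs();R=Ro.from_euler("xyz",o["orientation"],degrees=True)
    d=R.inv().apply(np.array([x,y,z])-o["tool_pos"])/.025
    T=R if yaw is None else Ro.from_euler("xyz",[180,0,yaw],degrees=True)
    print("pos",o["tool_pos"].round(4),o["orientation"].round(1),"shift rows",d.round(2),"turn rows",(np.degrees((R.inv()*T).as_rotvec())/6).round(2))
E
python3 - <<'E'
from h import *
s=snapshot("top")
P=lambda u,v,z:pt(s,(u,v),z)[:2]
for n,a,b in [("therm",P(164.2,245.8,.022),P(166.9,205.1,.022)),("cab",P(314.7,151,.13),P(232,155,.13)),("panel",P(311.7,157,.116),P(236,161.7,.116)),("bar",P(294.3,173.5,.095),P(255,175.3,.095)),("probe",P(159.7,207.5,.018),P(126.7,213,.0105))]:
    d=b-a;print(n,a.round(3),b.round(3),"mid",((a+b)/2).round(4),"ang",np.degrees(np.arctan2(d[1],d[0])).round(1),np.hypot(*d).round(3))
s2=snapshot("side")
for st,c,m in blobs(s2,green,15): print("side green",c.round(1),px(s2,[.539,.018,.1]))
go(.539,.018,.40)
E
```

```text
therm [0.441 0.349] [0.569 0.346] mid [0.505  0.3479] ang -1.5 0.128
cab [ 0.722 -0.11 ] [0.707 0.134] mid [0.7145 0.0117] ang 93.7 0.244
panel [ 0.708 -0.103] [0.69  0.123] mid [0.6988 0.01  ] ang 94.5 0.226
bar [ 0.661 -0.052] [0.654 0.067] mid [0.6575 0.0073] ang 93.4 0.119
probe [0.562 0.37 ] [0.544 0.475] mid [0.5527 0.4223] ang 99.6 0.107
side green [373.6 122.2] [277.71950572 199.00647502]
side green [278.7 199.9] [277.71950572 199.00647502]
side green [434.1 226.8] [277.71950572 199.00647502]
pos [0.2935 0.6078 0.4042] [180.   -0.  -25.8] shift rows [19.1  16.97  0.18] turn rows [0. 0. 0.]
```

```bash
for i in 1 2 3; do :; done
python3 -m handwheel '[[1,0.95,0.85,0,0,0,0],[1,0.95,0.85,0,0,0,0],[1,0.95,0.85,0,0,0,0],[1,0.95,0.85,0,0,0,0],[1,0.95,0.85,0,0,0,0]]'
python3 -m handwheel '[[1,0.95,0.85,0,0,0,0],[1,0.95,0.85,0,0,0,0],[1,0.95,0.85,0,0,0,0],[1,0.95,0.85,0,0,0,0],[1,0.95,0.85,0,0,0,0]]'
python3 -m handwheel '[[1,0.95,0.85,0,0,0,0],[1,0.95,0.85,0,0,0,0],[1,0.95,0.85,0,0,0,0],[1,0.95,0.85,0,0,0,0],[1,0.95,0.85,0,0,0,0]]'
python3 -m handwheel '[[1,0.95,0.85,0,0,0,0],[1,0.95,0.85,0,0,0,0],[1,0.95,0.85,0,0,0,0],[1,0.95,0.85,0,0,0,0],[1,0,0,0,0,0,0]]'
python3 -c "
from h import *
go(.539,.018,.224)"
```

```text
clock: 0.88
tool_pos: [0.3546, 0.4593, 0.4046]
orientation: [180.0, 0.0, -25.8]
force: [-0.4, -0.4, -0.2]
opening: 0.0874
gripper_force: 0.0
clock: 1.5
tool_pos: [0.4153, 0.3117, 0.4048]
orientation: [-180.0, -0.0, -25.8]
force: [0.2, 0.3, 0.5]
opening: 0.0874
gripper_force: 0.0
clock: 2.12
tool_pos: [0.4759, 0.1644, 0.4048]
orientation: [-180.0, -0.0, -25.8]
force: [0.8, 0.5, 0.2]
opening: 0.0879
gripper_force: 0.0
clock: 2.75
tool_pos: [0.5245, 0.0461, 0.4045]
orientation: [180.0, 0.0, -25.9]
force: [-0.3, -0.3, -0.6]
opening: 0.0874
gripper_force: 0.0
pos [0.5245 0.0461 0.4045] [180.    0.  -25.9] shift rows [1.01 0.76 7.22] turn rows [0. 0. 0.]
```

```bash
python3 -m handwheel '[[1,1,0.76,0,0,0,0],[1,0,0,1,0,0,0],[1,0,0,1,0,0,0],[1,0,0,1,0,0,0],[1,0,0,1,0,0,0]]'
python3 -m handwheel '[[1,0,0,1,0,0,0],[1,0,0,1,0,0,0],[1,0,0,1,0,0,0],[1,0,0,0.2,0,0,0],[-1,0,0,0,0,0,0]]'
python3 -m handwheel '[[-1,0,0,0,0,0,0],[-1,0,0,0,0,0,0],[-1,0,0,0,0,0,0],[-1,0,0,0,0,0,0]]'
python3 -c "
from h import *
go(.58,-.23,.30)"
```

```text
clock: 3.38
tool_pos: [0.5383, 0.0203, 0.304]
orientation: [-180.0, -0.0, -25.8]
force: [0.9, 0.3, -0.2]
opening: 0.0879
gripper_force: 0.0
clock: 4.0
tool_pos: [0.5387, 0.0203, 0.225]
orientation: [180.0, -0.0, -25.7]
force: [0.5, 0.9, 1.1]
opening: 0.0825
gripper_force: 0.0
clock: 4.5
tool_pos: [0.5386, 0.0199, 0.2251]
orientation: [-180.0, -0.0, -25.8]
force: [-1.6, -1.4, 4.6]
opening: 0.0509
gripper_force: 29.9
pos [0.5386 0.0199 0.2251] [-180.    -0.   -25.8] shift rows [ 5.84  8.28 -2.99] turn rows [0. 0. 0.]
```

```bash
python3 -m handwheel '[[-1,0,0,-0.8,0,0,0],[-1,0,0,-0.8,0,0,0],[-1,0.6,0.83,0,0,0,0],[-1,0.6,0.83,0,0,0,0],[-1,0.6,0.83,0,0,0,0]]'
python3 -m handwheel '[[-1,0.6,0.83,0,0,0,0],[-1,0.6,0.83,0,0,0,0],[-1,0.6,0.83,0,0,0,0],[-1,0.6,0.83,0,0,0,0],[-1,0.6,0.83,0,0,0,0]]'
python3 -m handwheel '[[-1,0.5,0.83,0,0,0,0],[-1,0.5,0.8,0,0,0,0],[-1,0,0,0,0,0,0],[-1,0,0,0.7,0,0,0],[-1,0,0,0.6,0,0,0]]'
python3 -m handwheel '[[-1,0,0,0.2,0,0,0],[-1,0,0,0.08,0,0,0],[-1,0,0,0,0,0,0]]'
python3 -c "
from h import *
go(.58,-.23,.2241)"
```

```text
clock: 5.12
tool_pos: [0.5519, -0.0562, 0.2644]
orientation: [-180.0, 0.0, -25.8]
force: [0.0, 0.1, -2.2]
opening: 0.0511
gripper_force: 29.9
clock: 5.75
tool_pos: [0.5743, -0.1823, 0.2641]
orientation: [-180.0, 0.1, -25.8]
force: [0.6, -0.5, -1.6]
opening: 0.0512
gripper_force: 29.9
clock: 6.38
tool_pos: [0.5788, -0.2284, 0.2305]
orientation: [180.0, 0.1, -25.8]
force: [-0.1, -0.4, -2.8]
opening: 0.0513
gripper_force: 29.9
clock: 6.75
tool_pos: [0.5794, -0.2289, 0.2253]
orientation: [-180.0, -0.0, -25.7]
force: [-0.6, -0.0, -2.1]
opening: 0.051
gripper_force: 29.9
pos [ 0.5794 -0.2289  0.2253] [-180.    -0.   -25.7] shift rows [0.04 0.03 0.05] turn rows [0. 0. 0.]
```

```bash
python3 -m handwheel '[[-1,0,0,0.04,0,0,0],[1,0,0,0,0,0,0],[1,0,0,0,0,0,0],[1,0,0,-0.5,0,0,0],[1,0,0,-1,0,0,0]]'
python3 -m handwheel '[[1,0,0,-1,0,0,0],[1,0,0,-1,0,0,0],[1,0,0,-1,0,0,0],[1,0,0,-0.5,0,0,1],[1,0,0,0,0,0,1]]'
python3 -m handwheel '[[1,0,0,0,0,0,1],[1,0,0,0,0,0,1],[1,0,0,0,0,0,1],[1,0,0,0,0,0,1],[1,0,0,0,0,0,1]]'
python3 -m handwheel '[[-0.4,0,0,0,0,0,1],[-0.4,0,0,0,0,0,1],[-0.4,0,0,0,0,0,1],[-0.4,0,0,0,0,0,0.05],[-0.4,0,0,0,0,0,0]]'
python3 - <<'E'
from h import *
go(.6565,.008,.257,-86.2)
s=snapshot("top")
for st,c,m in blobs(s,green): print("green",st,c.round(1),pt(s,c,.1).round(3))
E
```

```text
clock: 7.38
tool_pos: [0.579, -0.2292, 0.2618]
orientation: [180.0, 0.1, -25.8]
force: [2.1, -0.2, 0.1]
opening: 0.0848
gripper_force: 0.0
clock: 8.0
tool_pos: [0.5795, -0.2293, 0.3518]
orientation: [-179.9, -0.2, -38.0]
force: [0.4, -0.0, -0.3]
opening: 0.0873
gripper_force: 0.0
clock: 8.62
tool_pos: [0.5792, -0.2292, 0.3502]
orientation: [-180.0, -0.0, -68.0]
force: [-0.6, -0.4, -0.3]
opening: 0.0873
gripper_force: 0.0
clock: 9.25
tool_pos: [0.5792, -0.2292, 0.3497]
orientation: [-180.0, -0.0, -85.9]
force: [-0.0, -0.2, 0.9]
opening: 0.0431
gripper_force: 0.0
pos [ 0.5792 -0.2292  0.3497] [-180.    -0.   -85.9] shift rows [-9.25 -3.75  3.71] turn rows [-0.01 -0.    0.04]
green [242  72  21  22 321] [251.9  82.3] [0.944 0.08  0.1  ]
green [346 194   8  14  73] [349.8 200.3] [ 0.581 -0.219  0.1  ]
```

```bash
python3 -m handwheel '[[-0.4,-0.93,-0.37,0,0,0,0],[-0.4,-0.93,-0.37,0,0,0,0],[-0.4,-0.93,-0.37,0,0,0,0],[-0.4,-0.93,-0.37,0,0,0,0],[-0.4,-0.93,-0.37,0,0,0,0]]'
python3 -m handwheel '[[-0.4,-0.93,-0.38,0,0,0,0],[-0.4,-0.93,-0.38,0,0,0,0],[-0.4,-0.93,-0.38,0,0,0,0],[-0.4,-0.93,-0.38,0,0,0,0],[-0.4,-0.9,-0.38,0,0,0,0]]'
python3 -m handwheel '[[-0.4,0,0,0.8,0,0,0],[-0.4,0,0,0.3,0,0,0],[-0.4,0,0,0,0,0,0]]'
python3 - <<'E'
from h import *
go(.6565,.008,.257,-86.2)
s=snapshot("side");cv2.imwrite("pics/g1.png",cv2.resize(s["color"][60:300,220:480,::-1],None,fx=2.4,fy=2.4))
E
```

```text
clock: 9.93
tool_pos: [0.6176, -0.1092, 0.3493]
orientation: [180.0, -0.0, -86.0]
force: [0.5, -0.2, -0.0]
opening: 0.0265
gripper_force: 0.0
clock: 10.55
tool_pos: [0.6574, 0.0101, 0.3491]
orientation: [180.0, 0.0, -86.1]
force: [0.2, -0.0, 0.4]
opening: 0.0261
gripper_force: 0.0
clock: 10.92
tool_pos: [0.6569, 0.0086, 0.3211]
orientation: [179.9, -0.0, -86.1]
force: [0.8, 0.5, -1.1]
opening: 0.0263
gripper_force: 0.0
pos [0.6569 0.0086 0.3211] [179.9  -0.  -86.1] shift rows [0.02 0.01 2.56] turn rows [ 0.01 -0.    0.02]
```

View pics/g1.png

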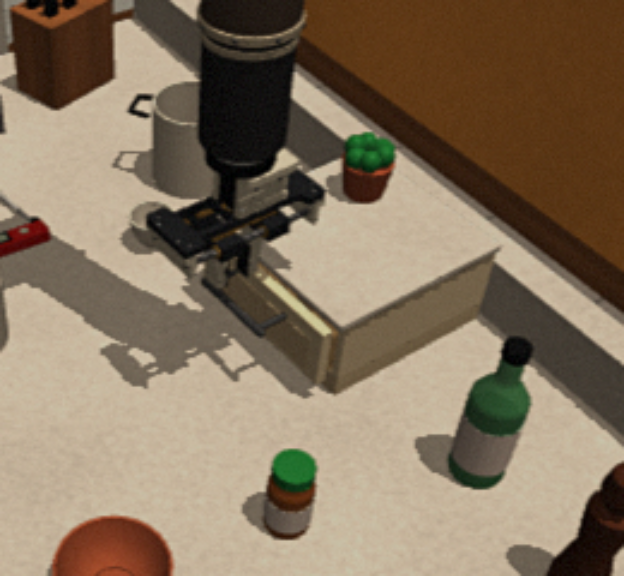

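The jar stands upright at its new spot, at crop pixel (290,495). The gripper hangs just above the drawer bar.

```bash
python3 -m handwheel '[[-0.4,0,0,0.5,0,0,0],[-0.4,0,0,0.5,0,0,0],[-0.4,0,0,0.5,0,0,0]]'
python3 -m handwheel '[[-0.4,0,0,0.5,0,0,0],[-0.4,0,0,0.5,0,0,0],[-1,0,0,0.1,0,0,0],[-1,0,0,0,0,0,0],[-1,0,0,0,0,0,0]]'
```

```text
clock: 11.35
tool_pos: [0.6567, 0.0083, 0.2831]
orientation: [180.0, -0.0, -86.1]
force: [-0.1, -0.5, 0.2]
opening: 0.0261
gripper_force: 0.0
clock: 11.98
tool_pos: [0.657, 0.0085, 0.2567]
orientation: [-180.0, 0.0, -86.1]
force: [1.5, -0.9, -4.1]
opening: 0.0103
gripper_force: 30.0
```

```bash
python3 -m handwheel '[[-1,0,0.4,0,0,0,0],[-1,0,0.7,0,0,0,0],[-1,0,0.7,0,0,0,0],[-1,0,0.7,0,0,0,0],[-1,0,0.7,0,0,0,0]]'
python3 -m handwheel '[[-1,0,0.7,0,0,0,0],[-1,0,0.7,0,0,0,0],[-1,0,0.7,0,0,0,0],[-1,0,0.7,0,0,0,0],[-1,0,0.4,0,0,0,0]]'
python3 -m handwheel '[[-1,0,0.15,0,0,0,0],[-1,0,0.15,0,0,0,0]]'
python3 -m handwheel '[[-1,0,0.15,0,0,0,0],[-1,0,0.15,0,0,0,0]]'
```

```text
clock: 12.6
tool_pos: [0.576, 0.0029, 0.2567]
orientation: [-180.0, 0.0, -86.1]
force: [2.5, 0.2, -4.6]
opening: 0.01
gripper_force: 30.0
clock: 13.22
tool_pos: [0.4959, -0.0027, 0.2567]
orientation: [180.0, 0.0, -86.1]
force: [1.9, -1.2, -8.1]
opening: 0.0096
gripper_force: 30.0
clock: 13.48
tool_pos: [0.4898, -0.003, 0.2567]
orientation: [-180.0, -0.0, -86.1]
force: [1.8, -0.3, -7.4]
opening: 0.0098
gripper_force: 30.0
clock: 13.72
tool_pos: [0.4846, -0.0033, 0.2568]
orientation: [-179.6, 0.0, -86.0]
force: [25.4, -11.4, -33.4]
opening: 0.0097
gripper_force: 30.0
```

```bash
python3 -m handwheel '[[-1,0,-0.15,0,0,0,0],[-1,0,-0.05,0,0,0,0],[-0.4,0,0,0,0,0,0],[-0.4,0,0,0,0,0,0],[-0.4,0,0,0,0,0,0]]'
python3 -m handwheel '[[-0.4,0,0,-0.5,0,0,0],[-0.4,0,0,-1,0,0,0],[-0.4,0,0,-1,0,0,0],[0,0,0,-1,0,0,-1],[0,0,0,-0.5,0,0,-1]]'
python3 -m handwheel '[[1,0,0,0,0,0,-1],[1,0,0,0,0,0,-1],[1,0,0,0,0,0,-1],[1,0,0,0,0,0,-1],[1,0,0,0,0,0,-1]]'
python3 -m handwheel '[[1,0,0,0,0,0,-1],[1,0,0,0,0,0,-1],[1,0,0,0,0,0,-1],[1,0,0,0,0,0,-1],[1,0,0,0,0,0,-1]]'
python3 -m handwheel '[[1,0,0,0,0,0,-1],[1,0,0,0,0,0,-1],[1,0,0,0,0,0,-0.1],[1,0,0,0,0,0,0]]'
python3 - <<'E'
from h import *
go(.59,.371,.182,-1.5)
E
```

```text
clock: 14.35
tool_pos: [0.4875, -0.0031, 0.2571]
orientation: [-179.9, 0.0, -86.1]
force: [1.0, 0.2, 0.1]
opening: 0.0259
gripper_force: 0.0
clock: 14.98
tool_pos: [0.4875, -0.0032, 0.3592]
orientation: [-179.8, -0.0, -73.9]
force: [0.1, -0.4, 0.1]
opening: 0.0406
gripper_force: 0.0
clock: 15.6
tool_pos: [0.4873, -0.0032, 0.3577]
orientation: [-179.9, -0.0, -43.9]
force: [-0.2, 0.2, -0.6]
opening: 0.0857
gripper_force: 0.0
clock: 16.23
tool_pos: [0.4873, -0.0032, 0.3577]
orientation: [-180.0, -0.1, -13.9]
force: [-0.5, -0.2, -0.1]
opening: 0.0877
gripper_force: 0.0
clock: 16.73
tool_pos: [0.4873, -0.0032, 0.3572]
orientation: [-180.0, -0.0, -1.6]
force: [-0.3, -0.3, -0.7]
opening: 0.0881
gripper_force: 0.0
pos [ 0.4873 -0.0032  0.3572] [-180.    -0.    -1.6] shift rows [  3.69 -15.08   7.01] turn rows [-0.   -0.01 -0.01]
```

```bash
python3 -m handwheel '[[1,0.25,-1,0,0,0,0],[1,0.25,-1,0,0,0,0],[1,0.25,-1,0,0,0,0],[1,0.25,-1,0,0,0,0],[1,0.25,-1,0,0,0,0]]'
python3 -m handwheel '[[1,0.25,-1,0,0,0,0],[1,0.25,-1,0,0,0,0],[1,0.25,-1,0,0,0,0],[1,0.25,-1,0,0,0,0],[1,0.25,-1,0,0,0,0]]'
python3 -m handwheel '[[1,0.25,-1,0,0,0,0],[1,0.25,-1,0,0,0,0],[1,0.25,-1,0,0,0,0],[1,0.25,-1,0,0,0,0],[1,0.19,-1,0,0,0,0]]'
python3 -m handwheel '[[1,0,-0.1,1,0,0,0],[1,0,0,1,0,0,0],[1,0,0,1,0,0,0],[1,0,0,0.6,0,0,0],[1,0,0,0,0,0,0]]'
python3 - <<'E'
from h import *
go(.59,.371,.182,-1.5)
s=snapshot("side")
a=cv2.resize(s["color"][80:230,150:310,::-1],None,fx=2.4,fy=2.4)
s=snapshot("top");b=cv2.resize(s["color"][140:260,200:340,::-1],None,fx=3,fy=3)
cv2.imwrite("pics/g2.png",np.hstack([a[:360],b[:360,:400]]))
E
```

```text
clock: 17.35
tool_pos: [0.5221, 0.1223, 0.3568]
orientation: [-180.0, -0.0, -1.5]
force: [0.1, 0.3, -0.4]
opening: 0.0877
gripper_force: 0.0
clock: 17.98
tool_pos: [0.5567, 0.2468, 0.3566]
orientation: [180.0, 0.0, -1.5]
force: [-0.9, -0.7, 0.2]
opening: 0.0876
gripper_force: 0.0
clock: 18.6
tool_pos: [0.5895, 0.371, 0.3564]
orientation: [180.0, 0.0, -1.5]
force: [0.0, 0.1, 0.9]
opening: 0.0876
gripper_force: 0.0
clock: 19.23
tool_pos: [0.5891, 0.372, 0.2654]
orientation: [179.9, 0.1, -1.5]
force: [0.5, 0.1, 1.1]
opening: 0.0876
gripper_force: 0.0
pos [0.5891 0.372  0.2654] [ 1.799e+02  1.000e-01 -1.500e+00] shift rows [0.04 0.03 3.34] turn rows [0.02 0.01 0.  ]
```

View pics/g2.png

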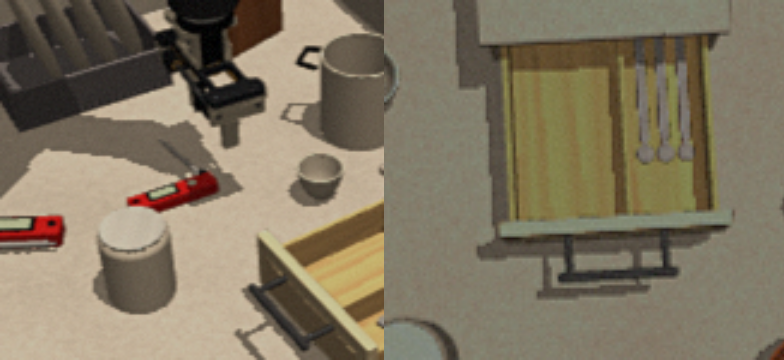

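The drawer is fully out, with its left compartment empty. The gripper is just beyond the hinge end of the thermometer (left crop, about (230,120)).

```bash
python3 -m handwheel '[[1,0,0,1,0,0,0],[1,0,0,1,0,0,0],[1,0,0,0.8,0,0,0],[1,0,0,0.35,0,0,0],[1,0,0,0.12,0,0,0]]'
python3 -m handwheel '[[1,0,0,0,0,0,0],[1,-0.3,0,0,0,0,0],[1,-0.3,0,0,0,0,0],[1,-0.3,0,0,0,0,0],[1,-0.3,0,0,0,0,0]]'
python3 -m handwheel '[[1,-0.3,0,0,0,0,0],[1,-0.3,0,0,0,0,0],[1,-0.3,0,0,0,0,0],[1,-0.3,0,0,0,0,0],[1,-0.3,0,0,0,0,0]]'
python3 -m handwheel '[[1,-0.3,0,0,0,0,0],[1,-0.3,0,0,0,0,0],[1,0,0,0,0,0,0]]'
python3 - <<'E'
from h import *
go(.505,.371,.182,-1.5)
s=snapshot("side")
a=cv2.resize(s["color"][80:230,130:310,::-1],None,fx=3,fy=3)
cv2.imwrite("pics/g3.png",a)
E
```

```text
clock: 19.95
tool_pos: [0.5894, 0.372, 0.1849]
orientation: [180.0, -0.0, -1.5]
force: [-0.2, 0.6, -0.3]
opening: 0.0877
gripper_force: 0.0
clock: 20.58
tool_pos: [0.5586, 0.3727, 0.1852]
orientation: [-180.0, -0.0, -1.5]
force: [0.1, -0.0, 0.5]
opening: 0.0878
gripper_force: 0.2
clock: 21.2
tool_pos: [0.5212, 0.3736, 0.1849]
orientation: [-180.0, 0.0, -1.5]
force: [1.9, 0.1, 0.3]
opening: 0.0875
gripper_force: 0.2
clock: 21.58
tool_pos: [0.5062, 0.374, 0.185]
orientation: [180.0, 0.0, -1.4]
force: [0.9, -1.1, 0.6]
opening: 0.0877
gripper_force: 0.0
pos [0.5062 0.374  0.185 ] [180.    0.   -1.4] shift rows [-0.04  0.12  0.12] turn rows [0.   0.   0.01]
```

View pics/g3.png

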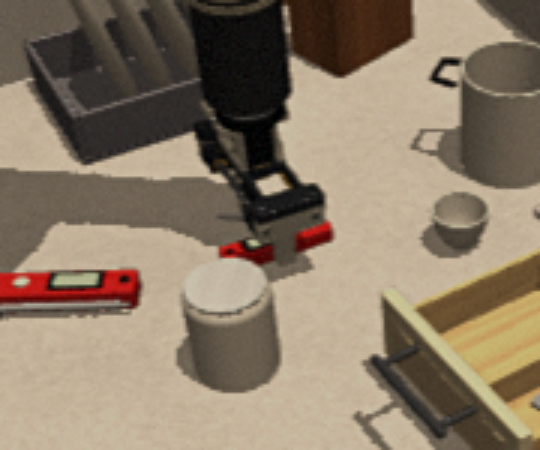

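The handle hasn't moved and sits between the fingers, and the probe is being pushed (its tip shows at (230,215)). Next: squeeze it shut.

```bash
python3 -m handwheel '[[0.4,0,0.05,0.1,0,0,0],[0,0,0,0,0,0,0],[-1,0,0,0,0,0,0],[-1,0,0,0,0,0,0],[-1,0,0,0,0,0,0]]'
python3 -m handwheel '[[-1,0,0,0,0,0,0],[-1,0,0,0,0,0,0]]'
```

```text
clock: 22.25
tool_pos: [0.5067, 0.3725, 0.1823]
orientation: [180.0, 0.0, -1.5]
force: [-0.2, -1.2, -0.7]
opening: 0.043
gripper_force: 0.8
clock: 22.5
tool_pos: [0.5067, 0.3728, 0.1824]
orientation: [-180.0, -0.0, -1.5]
force: [-0.8, -1.2, -2.0]
opening: 0.035
gripper_force: 30.0
```

```bash
python3 -m handwheel '[[-1,0,0,-0.5,0,0,0],[-1,0,0,-1,0,0,0],[-1,0,0,-1,0,0,0],[-1,0,0,-1,0,0,0],[-1,0,0,-1,0,0,0]]'
python3 -m handwheel '[[-1,0,0,-1,0,0,0],[-1,0,0,-1,0,0,0],[-1,0,0,-0.3,0,0,-0.9],[-1,0,0,0,0,0,0]]'
python3 - <<'E'
from h import *
s=snapshot("top")
L=pt(s,(244,211.7),.041);D=pt(s,(276,211),.081);print("front left corner",L.round(3),"divider",D.round(3))
for n,u,v,z in [("barL",(565-384)/3+200,277/3+140,.095),("barR",(678-384)/3+200,271/3+140,.095),("panL",(499-384)/3+200,236/3+140,.116),("panR",(731-384)/3+200,225/3+140,.116)]: print(n,pt(s,(u,v),z).round(3))
go(.636,.065,.35,3.8)
s=snapshot("side")
a=cv2.resize(s["color"][20:200,130:310,::-1],None,fx=3,fy=3);cv2.imwrite("pics/g4.png",a)
E
```

```text
clock: 23.12
tool_pos: [0.5066, 0.3727, 0.2967]
orientation: [-180.0, -0.0, -1.5]
force: [0.4, 0.6, -2.4]
opening: 0.0352
gripper_force: 30.0
clock: 23.62
tool_pos: [0.5066, 0.3728, 0.354]
orientation: [-179.9, -0.1, 3.9]
force: [-0.9, 0.7, -2.8]
opening: 0.0352
gripper_force: 30.0
front left corner [0.549 0.101 0.041] divider [0.548 0.002 0.081]
barL [0.482 0.048 0.095]
barR [ 0.489 -0.064  0.095]
panL [0.52  0.112 0.116]
panR [ 0.534 -0.114  0.116]
pos [0.5065 0.3726 0.3531] [-179.9   -0.     3.8] shift rows [ 4.35 12.62  0.11] turn rows [-0.01 -0.    0.  ]
```

View pics/g4.png

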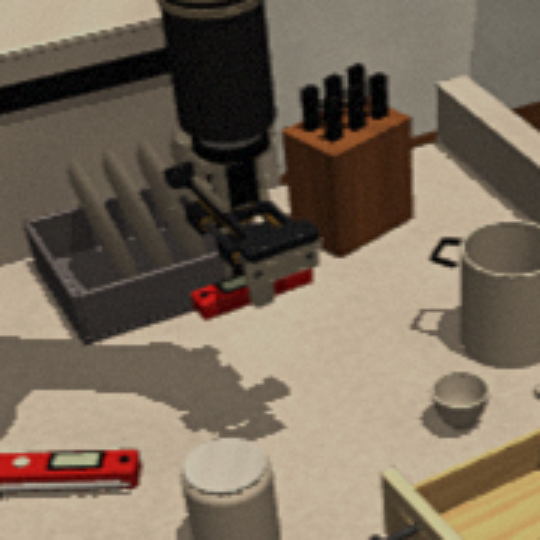

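The thermometer is gripped level and the probe looks shut. The compartment's lateral position is still unclear, so I'll take one closer crop.

```bash
python3 - <<'E'
from h import *
s=snapshot("top");cv2.imwrite("pics/g5.png",cv2.resize(s["color"][145:240,230:330,::-1],None,fx=6,fy=6,interpolation=2))
E
```

```text
(no output)
```

View pics/g5.png

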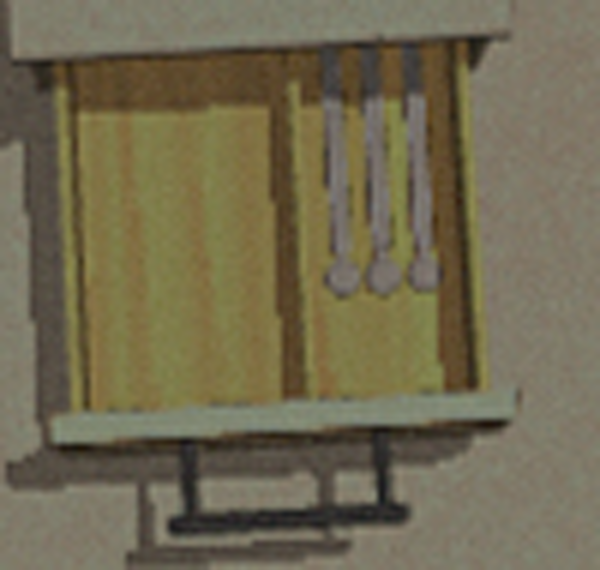

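```bash
python3 - <<'E'
from h import *
s=snapshot("top")
for u,v,z in [(84,250,.041),(74,250,.091),(295,250,.081),(466,250,.091),(50,435,.116),(518,412,.116)]: print(pt(s,(u/6+230,v/6+145),z).round(4))
E
```

```text
[0.628  0.1028 0.041 ]
[0.6194 0.1044 0.091 ]
[ 0.6225 -0.0069  0.081 ]
[ 0.6219 -0.093   0.091 ]
[0.5237 0.1125 0.116 ]
[ 0.5375 -0.1164  0.116 ]
```

```bash
python3 - <<'E'
from h import *
go(.638,.049,.226,3.8)
E
python3 -m handwheel '[[-1,0.33,1,0,0,0,0],[-1,0.33,1,0,0,0,0],[-1,0.33,1,0,0,0,0],[-1,0.33,1,0,0,0,0],[-1,0.33,1,0,0,0,0]]'
python3 -m handwheel '[[-1,0.33,1,0,0,0,0],[-1,0.33,1,0,0,0,0],[-1,0.33,1,0,0,0,0],[-1,0.33,1,0,0,0,0],[-1,0.33,1,0,0,0,0]]'
python3 -m handwheel '[[-1,0.33,1,0,0,0,0],[-1,0.33,1,0,0,0,0],[-1,0.33,1,0,0,0,0],[-1,0,0,0,0,0,0]]'
python3 - <<'E'
from h import *
go(.638,.049,.226,3.8)
E
```

```text
pos [0.5065 0.3725 0.3519] [180.    0.    3.8] shift rows [ 4.38 13.26  5.04] turn rows [0.01 0.01 0.01]
clock: 24.45
tool_pos: [0.5566, 0.25, 0.3518]
orientation: [180.0, 0.1, 3.9]
force: [0.4, -0.8, -1.4]
opening: 0.035
gripper_force: 30.0
clock: 25.08
tool_pos: [0.6063, 0.1281, 0.3518]
orientation: [180.0, 0.1, 3.9]
force: [0.2, 1.0, -1.5]
opening: 0.0351
gripper_force: 30.0
clock: 25.58
tool_pos: [0.6363, 0.0543, 0.3515]
orientation: [180.0, 0.1, 3.8]
force: [-0.5, 0.6, -2.0]
opening: 0.0352
gripper_force: 30.0
pos [0.6363 0.0543 0.3515] [1.8e+02 1.0e-01 3.8e+00] shift rows [0.06 0.21 5.02] turn rows [ 0.01  0.01 -0.01]
```

```bash
python3 -m handwheel '[[-1,0.06,0.2,0,0,0,0],[-1,0,0,1,0,0,0],[-1,0,0,1,0,0,0],[-1,0,0,1,0,0,0],[-1,0,0,1,0,0,0]]'
python3 -m handwheel '[[-1,0,0,0.5,0,0,0],[-1,0,0,0.4,0,0,0],[-1,0,0,0.1,0,0,0],[-1,0,0,0.06,0,0,0],[-1,0,0,0,0,0,0]]'
python3 -c "
from h import *
go(.638,.049,.2234,3.8)"
```

```text
clock: 26.2
tool_pos: [0.6376, 0.0516, 0.2517]
orientation: [-180.0, -0.0, 4.0]
force: [0.7, -0.1, -2.2]
opening: 0.035
gripper_force: 30.0
clock: 26.82
tool_pos: [0.638, 0.0509, 0.2265]
orientation: [-180.0, -0.1, 3.9]
force: [-0.3, -0.6, -2.2]
opening: 0.0347
gripper_force: 30.0
pos [0.638  0.0509 0.2265] [-1.8e+02 -1.0e-01  3.9e+00] shift rows [-0.    0.08  0.12] turn rows [-0.   -0.01  0.02]
```

```bash
python3 -m handwheel '[[-1,0,0,0.08,0,0,0],[-1,0,0,0.04,0,0,0],[-1,0,0,0,0,0,0]]'
python3 -m handwheel '[[0.15,0,0,0,0,0,0],[0.15,0,0,0,0,0,0],[0.15,0,0,0,0,0,0],[0.15,0,0,0,0,0,0]]'
python3 -m handwheel '[[0.15,0,0,-0.5,0,0,0],[0.15,0,0,-1,0,0,0],[0.15,0,0,-1,0,0,0],[0.15,0,0,-1,0,0,0],[0.15,0,0,-1,0,0,0]]'
python3 -m handwheel '[[0.15,0,0,-1,0,0,0],[0.15,-0.3,-1,0,0,0,0],[0.15,-0.3,-1,0,0,0,0],[0.15,-0.3,-1,0,0,0,0],[0.15,-0.3,-1,0,0,0,0]]'
python3 -m handwheel '[[0.15,-0.3,-1,0,0,0,0],[0.15,-0.3,-1,0,0,0,0],[0.15,-0.3,-1,0,0,0,0],[0.15,-0.3,-1,0,0,0,0],[0.15,0,0,0,0,0,0]]'
python3 - <<'E'
from h import *
s=snapshot("top");a=cv2.resize(s["color"][145:240,230:330,::-1],None,fx=4,fy=4,interpolation=2)
for st,c,m in blobs(s,red,15): print(st,c.round(1),pt(s,c,.063).round(3))
s=snapshot("side");b=cv2.resize(s["color"][120:270,240:400,::-1],None,fx=2.5,fy=2.5)
cv2.imwrite("pics/g6.png",np.hstack([a[:375],b[:375]]) if True else 0)
E
```

```text
clock: 27.2
tool_pos: [0.6379, 0.0509, 0.2233]
orientation: [-180.0, -0.0, 3.9]
force: [-0.9, 0.0, 1.2]
opening: 0.0354
gripper_force: 30.0
clock: 27.7
tool_pos: [0.6378, 0.0509, 0.2229]
orientation: [180.0, -0.0, 3.9]
force: [0.1, 0.1, 0.2]
opening: 0.0502
gripper_force: 0.0
clock: 28.32
tool_pos: [0.6378, 0.0509, 0.3374]
orientation: [-180.0, -0.1, 3.9]
force: [0.7, -0.4, -0.1]
opening: 0.0507
gripper_force: 0.0
clock: 28.95
tool_pos: [0.6006, 0.1493, 0.3616]
orientation: [-180.0, -0.1, 3.9]
force: [0.1, -0.1, 0.4]
opening: 0.0503
gripper_force: 0.0
clock: 29.58
tool_pos: [0.5637, 0.2477, 0.3614]
orientation: [-180.0, -0.1, 4.1]
force: [-0.2, -0.1, -0.3]
opening: 0.0502
gripper_force: 0.0
[257 162   9  18 137] [260.9 170.7] [0.675 0.05  0.063]
[258 189   9  14  74] [262.2 197.5] [0.591 0.045 0.063]
[148 275  18  34 149] [157.1 286. ] [0.32  0.355 0.063]
```

View pics/g6.png

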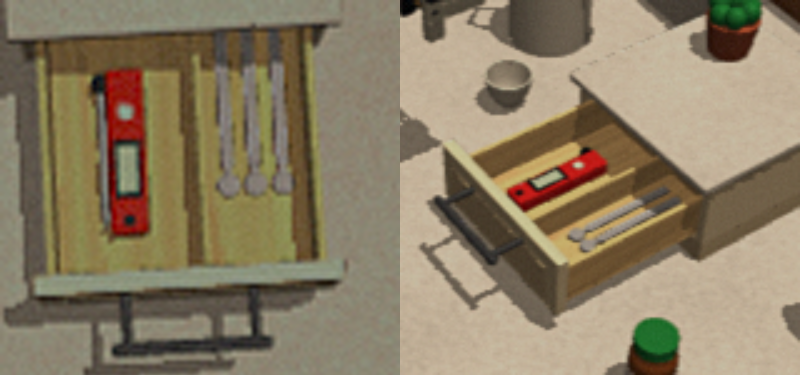

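The thermometer lies flat in the left compartment, display up (left crop (125,150)), with the probe shut along its side. The jar is upright, the drawer is fully out and the gripper is clear.

```bash
python3 -c "
from plant import *
print(close_job())"
```

```text
the job is handed in; nothing more can be done
None
```

I handed the job in after about 30 s on the robot's clock, but the hand-in gave no verdict. In the last pictures the jar stood upright and clear of the drawer, the drawer was out to its stop, and the smaller thermometer lay folded, flat and display up in the left compartment.

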